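# Pack the re-heeling caddy

## Robot

A 7-joint arm with a two-finger parallel gripper is mounted at the origin on the work surface. World frame = base frame: x ahead of the robot, y to its left, z up, the work surface at z = 0. Lengths are in mm, angles in rad, forces in N, time in s.
With the tool pointing down it reaches from about 400 to 850 mm from the base axis. Payload 6.9 kg.
Tool frame: the origin (TCP) lies on the centre line of the jaws, within the pads' length; the fingertips stand 19 mm ahead of it and the grasp point (between the pads) is the TCP (robot.tip_extent is the distance from the TCP to the fingertips, in mm); z points along the fingers, x is the direction in which the jaws open and shut, and the axes are right-handed (so a half turn about z gives the same grasp; the last joint's range is limited). The gripper opens to 85 mm and grips with 20 to 120 N. Pads are 22 mm wide; open, the fingers measure 114 mm over their backs; the gripper's body (76 mm by 85 mm) begins 54 mm behind the grasp point. The pads swing forward as they close: fully open they stand 13 mm farther back than shut.
Start: joints at [1.345, 0.507, -0.238, 1.5, 0.126, 1.149, -0.155], TCP at [203.561, -590.91, 250.275] pointing down, gripper open.
Joint ranges: [-3.08, 3.08], [-0.24, 2.05], [-1.43, 1.35], [0, 2.5], [-1.52, 4.66], [0.17, 1.96], [-2.89, 2.89]. Speed limits (rad/s): [2.39, 2.39, 3.14, 3.14, 3.14, 3.14, 3.14].

## Interface

Orientations are given as a unit quaternion [w, x, y, z].
In Python, from rig import robot, kin, eyes, status gives the robot as it stands. Calls block until the motion is done:
- robot.movep(position, orientation): joint-space move of the TCP to a pose.
- robot.move_linear(position, orientation=None, velocity=150, max_force=None): straight line of the TCP; orientation=None keeps the orientation; velocity is the mean speed in mm/s. With max_force (N) it stops when the force on the tool has changed by that much, and returns True; else False.
- robot.set_joints(angles): joint-space move.
- robot.set_gripper(opening): finger opening in mm; the grip force is fixed at half the most; returns when the fingers have stopped.
- robot.pause(seconds).
- kin.inverse_kinematics(position, orientation): joint angles nearest the present ones, or None.
- eyes.snapshot(name): name is "scene" or "side" or "wrist"; returns the picture (420x560x3 uint8, blue, green, red); there is no depth.
- eyes.get_calibration(name): a dict with "camera_matrix" (3x3 intrinsics, pixels), "k1" (the pictures are not rectified: a ray, as slopes to the right and down, at radius r is drawn at 1 + k1 r^2 times it, then the intrinsics apply), "R" (3x3) and "t" (3): a world point X has camera coordinates R X + t; the wrist camera has in their place "tool_from_camera" (4x4, takes a point from camera to tool coordinates, whose origin is the TCP and whose axes are the tool frame's). Camera axes: x right, y down, z forward; pixel columns grow to the right and rows downward; lengths in mm; the calibration is good to about 2 mm. A picture is of the moment at which its call begins: read the wrist's pose just before it. get_calibration takes no time and is no camera call.
A pose or a line that the arm cannot do raises robot.MotionError and nothing moves.
- robot.hand_in(): hands the job in, once; it reports no verdict.
Readings, each from a call of its own:
- status.read_time(): time.
- status.read_joints(): joint angles.
- status.read_joint_vel(): joint speeds.
- status.read_effort(): joint torques, N m.
- status.read_ee_pos(): TCP position.
- status.read_tool_rot(): TCP orientation.
- status.read_ft_force(): force on the tool from outside, world axes, zero at the start.
- status.read_wrist_torque(): the same for the moment, N m.
- status.read_finger_gap(): finger opening in mm.
Only numpy, scipy, OpenCV 4.12 (cv2) and the standard library are available. Lean on these libraries where they do the work, as an engineer would, in place of code of your own. Each camera call takes 0.05 s, during which the arm holds its last target. There are 200 camera calls.

## Task

Pack the wooden caddy for a re-heeling job: lay the pointed awl in the long dish, the D-shaped heel block in the square dish and the large round tin in the round dish, each resting flat inside its dish. Set them down, do not drop them, and leave the scraper, the rectangular block and the small tin where they lie on the cutting board.

Things in the scene. Friction and masses are not known exactly. Their poses are not given: they have to be found in the camera images.
- awl: Awl (to pack; mm): pale flat-sided wooden haft 66 long, 26 wide, 24 high, brass ferrule 16 across and 10 long, then a round steel spike 34 long, 7 thick, pointed. Lies flat, 110 mm long in all. Origin: underside, middle of the whole length; x along it to the steel end, z up. Haft from x = -55 to 11, balance near x = -22.
- heel: Heel block (to pack): D-shaped from above, brown with black rubber top, 56 mm long (x), 52 wide (y), 28 high. Straight parallel sides from x = -28 (flat end) to x = 2; other end a half circle of radius 26. Origin: underside, middle of length and width, z up.
- tin: Large round tin (to pack): plain metal, closed, 56 mm diameter, 30 high, upright. Origin: centre of its underside, z up.
- scraper: Scraper, look-alike of the awl (leave; mm): pale flat-sided wooden haft 66 long, 26 wide, 24 high, brass ferrule 16 across and 10 long, then a flat steel blade 34 long, 22 wide. Lies flat, 110 mm long in all. Origin: underside, middle of the whole length; x along it to the steel end, z up. Haft from x = -55 to 11, balance near x = -22.
- oblong: Rectangular block, look-alike of the heel block (leave): square corners at both ends, 56 (x) by 52 (y) mm, 28 high, brown with black top. Origin: centre of its underside, z up.
- small_tin: Small round tin, look-alike of the large one (leave): plain metal, 40 mm diameter, 30 high. Origin: centre of its underside, z up.
- long_dish: Long dish, place of the awl: inside 58 (x) by 136 (y) mm; the awl lies along y, either way round. Grey steel, fixed in the caddy; floor 4 thick, rim 14 above the dish's underside, walls 4 thick. Origin: centre of its underside, 6 mm above the bench; z up.
- square_dish: Square dish, place of the heel block (any way round): inside 78 by 78 mm. Grey steel, fixed in the caddy; floor 4 thick, rim 14 above the dish's underside, walls 4 thick. Origin: centre of its underside, 6 mm above the bench; z up.
- round_dish: Round dish, place of the large tin: inside diameter 80 mm. Grey steel, fixed in the caddy; floor 4 thick, rim 14 above the dish's underside, walls 4 thick. Origin: centre of its underside, 6 mm above the bench; z up.
- caddy: Wooden caddy fixed left or right on the bench, 315 (x) by 186 (y) mm, walls 6 thick, 22 high, inner floor 6 above the bench. The three dishes stand in it in a row along x, 95 apart, in any order. The six loose things lie on a fixed green cutting board 6 mm thick on the other side. Origin: centre of its underside, z up.
Not all that is in view belongs to the job. What is shaped like the heel but green, orange or purple is not meant.

How it is judged:
By the outcome, as a careful person would: the job done as asked, in the order asked, and still so for the second after the job is handed in, with the robot touching nothing.
It also fails if it takes over 77 s, if anything falls off the work surface, if the arm or the gripper's body presses on something with over 40 N, if the wrist force passes 120 N, or if a joint passes its speed limit or range.

## Working session

There is one attempt and no reset: what is moved stays moved. The work goes in short steps, each a Python script; the robot and the scene stay as the last script left them, time stands still between calls to the robot, and variables do not carry over. Pictures are saved under pics/ and viewed, about 12 in all and at most 16, crops included, and the job is handed in when it is done.

```bash
mkdir -p pics; ls; python3 - <<'E'
from rig import robot, kin, eyes, status
import cv2,numpy as np
for n in("scene","side","wrist"):
    cv2.imwrite(f"pics/{n}0.png",eyes.snapshot(n))
    c=eyes.get_calibration(n); print(n,{k:np.round(v,3).tolist() for k,v in c.items()})
print(status.read_tool_rot(),status.read_time(),robot.tip_extent)
E
```

```text
pics
scene {'camera_matrix': [[520.597, 0.0, 284.383], [0.0, 520.597, 208.116], [0.0, 0.0, 1.0]], 'k1': -0.04, 'R': [[0.754, 0.657, 0.011], [0.489, -0.55, -0.677], [-0.438, 0.516, -0.736]], 't': [-442.633, -193.861, 1378.53]}
side {'camera_matrix': [[444.6, 0.0, 274.963], [0.0, 444.6, 217.819], [0.0, 0.0, 1.0]], 'k1': 0.016, 'R': [[-1.0, 0.0, -0.006], [0.004, 0.711, -0.703], [0.004, -0.703, -0.711]], 't': [525.196, -15.559, 1049.12]}
wrist {'camera_matrix': [[365.376, 0.0, 281.445], [0.0, 365.376, 209.143], [0.0, 0.0, 1.0]], 'k1': -0.037, 'tool_from_camera': [[1.0, -0.0, -0.0, 0.136], [0.0, 0.952, 0.306, -78.983], [0.0, -0.306, 0.952, -123.725], [0.0, 0.0, 0.0, 1.0]]}
[-3.95317714e-04  8.14166765e-01 -5.80630712e-01 -5.45993470e-04] 0.15 19.0
```

View pics/scene0.png

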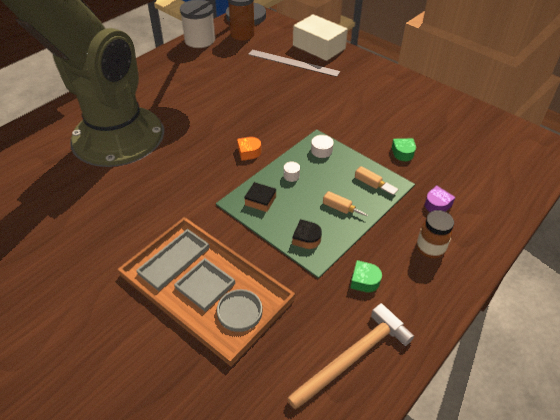

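View pics/side0.png

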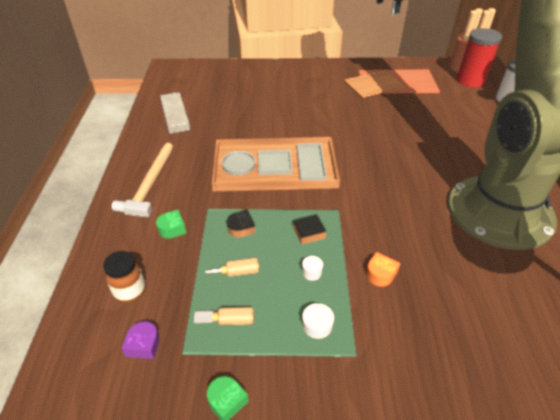

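```bash
cat > h.py <<'E'
from rig import robot, kin, eyes, status
import cv2,numpy as np
from scipy.spatial.transform import Rotation as Ro
def cam(n):
    c=eyes.get_calibration(n)
    if n=="wrist":
        q=status.read_tool_rot(); W=np.eye(4); W[:3,:3]=Ro.from_quat([*q[1:],q[0]]).as_matrix(); W[:3,3]=status.read_ee_pos()
        M=np.linalg.inv(W@np.array(c["tool_from_camera"])); R,t=M[:3,:3],M[:3,3]
    else: R,t=np.array(c["R"]),np.array(c["t"])
    return np.array(c["camera_matrix"]),np.array([c["k1"],0,0,0.]),R,t
def cast(C,px,z):
    K,d,R,t=C
    u=cv2.undistortPoints(np.float64(px).reshape(-1,1,2),K,d).reshape(-1,2)
    r=np.c_[u,np.ones(len(u))]@R; o=-R.T@t
    return (o+r*((z-o[2])/r[:,2])[:,None])[:,:2]
def proj(C,X):
    K,d,R,t=C
    return cv2.projectPoints(np.float64(X).reshape(-1,3),cv2.Rodrigues(R)[0],t,K,d)[0].reshape(-1,2)
def down(yaw): # tool x axis at yaw in world, z down
    c,s=np.cos(yaw),np.sin(yaw)
    q=Ro.from_matrix(np.array([[c,s,0],[s,-c,0],[0,0,-1]])).as_quat()
    return [q[3],*q[:3]]
E
python3 - <<'E'
from h import *
P=dict(awl=((340,203),(242,268),20),awltip=((367,214),(207,271),18),scr=((370,178),(236,317),20),heel=((307,229),(240,218),34),obl=((261,191),(309,224),34),tin=((322,142),(318,314),36),stin=((292,167),(314,262),36),long=((173,260),(311,162),15),sq=((205,285),(275,162),15),rnd=((239,311),(239,162),15))
S,D=cam("scene"),cam("side")
for k,(a,b,z) in P.items(): print(k,cast(S,a,z).round(0)[0],cast(D,b,z).round(0)[0])
for nm,b in(("scene",(230,120,430,270)),("side",(180,195,360,355))):
    im=cv2.imread(f"pics/{nm}0.png")[b[1]:b[3],b[0]:b[2]]
    cv2.imwrite(f"pics/{nm}c.png",cv2.resize(im,None,fx=3.4,fy=3.4,interpolation=cv2.INTER_CUBIC))
E
```

```text
awl [601. 178.] [592. 182.]
awltip [666. 193.] [664. 188.]
scr [605. 292.] [598. 298.]
heel [601.  58.] [603.  53.]
obl [449.  76.] [450.  72.]
tin [447. 304.] [446. 302.]
stin [451. 183.] [446. 180.]
long [ 436. -180.] [ 431. -171.]
sq [ 531. -179.] [ 525. -171.]
rnd [ 624. -177.] [ 619. -172.]
```

View pics/scenec.png

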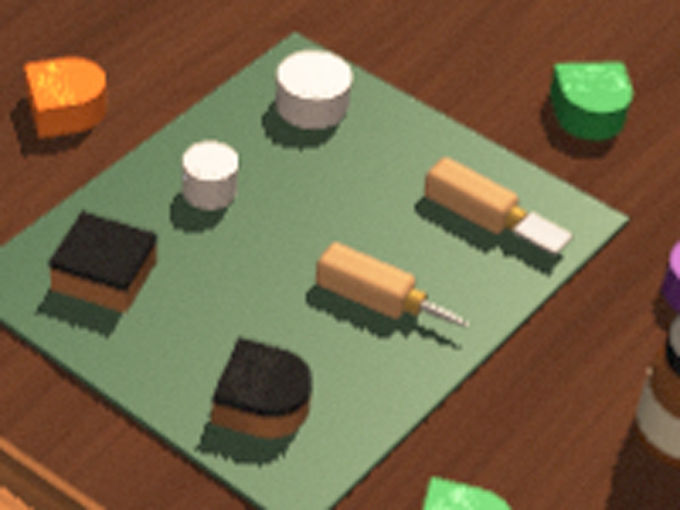

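```bash
python3 - <<'E'
from h import *
for nm,p in(("cad",(525,-138,260)),("brd",(540,212,260))):
    robot.movep(list(p),down(0)); C=cam("wrist"); im=eyes.snapshot("wrist")
    cv2.imwrite(f"pics/{nm}.png",im); np.savez(f"{nm}.npz",K=C[0],d=C[1],R=C[2],t=C[3])
    print(nm,status.read_time(),status.read_ee_pos(),np.round(status.read_joints(),2))
E
```

```text
cad 2.2 [ 524.74338412 -139.51836254  259.77725107] [ 0.73  0.45 -0.78  1.7   0.34  1.14 -0.14]
brd 3.5667 [540.80291061 209.88353471 259.7745071 ] [ 0.08  0.51 -0.8   1.6   0.39  1.19 -0.8 ]
```

View pics/cad.png

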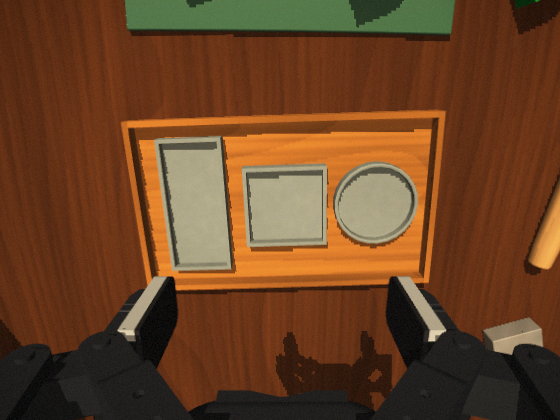

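View pics/brd.png

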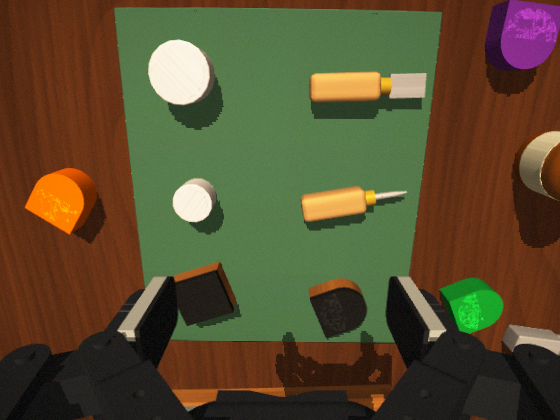

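```bash
cat > m.py <<'E'
from h import *
def ld(n):
    f=np.load(n+".npz"); return cv2.imread(f"pics/{n}.png"),(f["K"],f["d"],f["R"],f["t"])
def big(m,box):
    z=np.zeros_like(m); x0,y0,x1,y1=box; z[y0:y1,x0:x1]=m[y0:y1,x0:x1]
    z=cv2.morphologyEx(z,cv2.MORPH_CLOSE,np.ones((5,5))); z=cv2.morphologyEx(z,cv2.MORPH_OPEN,np.ones((3,3)))
    c=max(cv2.findContours(z,0,1)[0],key=cv2.contourArea); return c[:,0].astype(float)
E
cat > meas.py <<'E'
from m import *
im,C=ld("brd"); B,G,R=[im[...,i].astype(int) for i in range(3)]
vis=im.copy()
def rep(n,c,C,z):
    cv2.polylines(vis,[c.astype(int)[:,None]],True,(255,0,255),1)
    w=cast(C,c,z).astype(np.float32); r=cv2.minAreaRect(w); (x,y),rad=cv2.minEnclosingCircle(w)
    print(n,"rect",np.round(r[0],1),np.round(r[1],1),round(r[2],1),"circ",round(x,1),round(y,1),round(rad,1)); return w
tan=((R>G+25)&(R>120)).astype(np.uint8)
rep("haft",big(tan,(290,170,368,235)),C,18)
awl=((R>G-5)&(R>60)).astype(np.uint8)
rep("awl",big(awl,(290,170,420,235)),C,18)
rep("tin",big(((B>110)&(R>110)).astype(np.uint8),(130,20,235,115)),C,21)
notgreen=(G<1.12*np.maximum(R,1)).astype(np.uint8)
w=rep("heel",big(notgreen,(298,268,380,345)),C,20)
print(cv2.approxPolyDP(w,3,True)[:,0].round(0).tolist())
cv2.imwrite("pics/brdv.png",cv2.resize(vis[160:345,285:425],None,fx=4,fy=3.2))
im,C=ld("cad"); B,G,R=[im[...,i].astype(int) for i in range(3)]; 
g=((R-B<45)&(G>60)).astype(np.uint8)
for n,b in(("long",(150,130,237,275)),("sq",(238,150,331,255)),("rnd",(331,150,424,255))): vis=im; rep(n,big(g,b),C,18)
E
python3 meas.py
```

```text
haft rect [596.8 177. ] [69.5 30.3] 9.3 circ 596.7 176.7 35.9
awl rect [615.3 180.2] [108.2  31.4] 9.7 circ 615.4 179.1 54.2
tin rect [445.  306.8] [57.8 57.6] 12.9 circ 445.6 307.1 29.9
heel rect [607.   55.3] [57.8 71.3] 21.6 circ 601.2 52.5 39.8
[[612.0, 91.0], [601.0, 91.0], [572.0, 79.0], [575.0, 59.0], [593.0, 14.0], [627.0, 26.0], [638.0, 42.0], [627.0, 80.0]]
long rect [ 433.7 -175.6] [ 66.1 145. ] 1.7 circ 434.2 -175.4 79.0
sq rect [ 528.8 -175.3] [85.7 87.6] 1.7 circ 528.7 -176.0 60.0
rnd rect [ 623.3 -172.7] [86.6 88.1] 2.3 circ 622.6 -173.0 45.1
```

View pics/brdv.png

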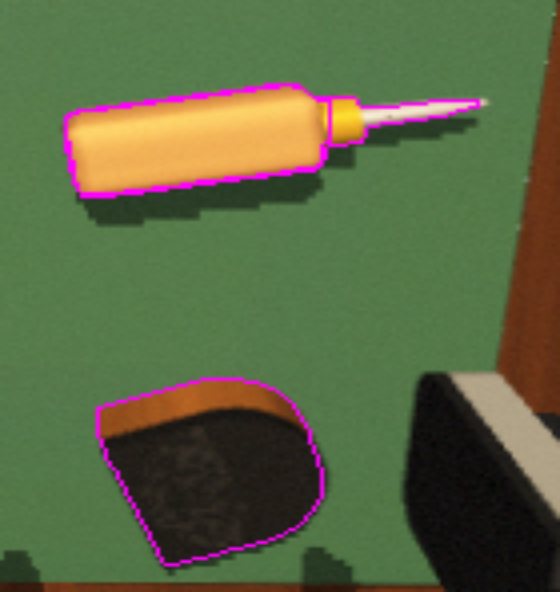

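```bash
python3 - <<'E'
from m import *
im,C=ld("brd")
a,b=cast(C,[(310.7,297.5),(326.8,336.9)],34); a0=cast(C,(309.2,287.5),6)[0]
# lower straight edge, round end extreme (z=34)
w=cast(C,[(326.8,336.9),(345,331),(365.8,313),(356,326)],34)
print(a,b,a0,np.linalg.norm(a-b)); v=(b-a)/np.linalg.norm(b-a); n=np.array([-v[1],v[0]])
print("normal yaw",np.degrees(np.arctan2(n[1],n[0])),"ctr",(a+b)/2+28*n, "edge yaw",np.degrees(np.arctan2(*(w[1]-w[0])[::-1])))
c=(a+b)/2+30*n; print("arc radius (26)",np.linalg.norm(w[2:]-c,axis=1))
E
```

```text
[572.84186196  74.43268184] [592.40121923  22.88841367] [573.29753848  70.63922797] 55.13057262523886
normal yaw 20.780109220948518 ctr [608.80010976  58.59445516] edge yaw 21.07181706534681
arc radius (26) [24.5074513  26.14213473]
```

```bash
cat > pk.py <<'E'
from h import *
def pick(xy,yaw,z,grip):
    q=down(yaw)
    robot.movep([*xy,120],q); robot.pause(.2)
    hit=robot.move_linear([*xy,z],velocity=90,max_force=12); robot.pause(.2)
    print("down",hit,np.round(status.read_ee_pos(),1))
    robot.set_gripper(grip); robot.pause(.2); print("gap",status.read_finger_gap())
    robot.move_linear([*xy,150],velocity=120); robot.pause(.2)
    print("lifted gap",status.read_finger_gap(),status.read_time())
def place(xy,yaw,z,opening):
    robot.movep([*xy,150],down(yaw)); robot.pause(.4)
    robot.move_linear([*xy,z+10],velocity=100); robot.pause(.3)
    hit=robot.move_linear([*xy,z-4],velocity=20,max_force=4)
    p=status.read_ee_pos(); print("set",hit,np.round(p,1),np.round(status.read_ft_force(),1))
    robot.set_gripper(opening); robot.pause(.3)
    robot.move_linear([*status.read_ee_pos()[:2],150],velocity=120); print("t",status.read_time())
rad=np.radians
E
python3 - <<'E'
from pk import *
for n,p,y in(("a1",(596.8,177,36),-80.5),("a2",(434.7,-197.5,36),1.7),("h1",(598.1,53.4,35),-69),("h2",(518.5,-175.8,36),-88.3),("t1",(445,307,36),-80),("t2",(623,-173,36),-90)):
    j=kin.inverse_kinematics(list(p),down(rad(y))); print(n,None if j is None else np.round(j,2))
robot.set_gripper(60)
pick((596.8,177),rad(-80.5),36,15)
C=cam("wrist");cv2.imwrite("pics/g1.png",eyes.snapshot("wrist"))
E
```

```text
a1 [-0.14  0.74 -0.32  1.74  0.33  0.71 -2.03]
a2 [ 0.78  0.65 -0.62  2.13  0.7   0.57 -0.32]
h1 [ 0.1   0.73 -0.37  1.8   0.39  0.68 -1.69]
h2 [ 0.49  0.67 -0.33  1.95  0.37  0.59 -1.62]
t1 [-0.45  0.66 -0.31  1.97  0.35  0.57 -2.39]
t2 [ 0.42  0.77 -0.31  1.67  0.32  0.75 -1.62]
down False [597.1 177.1  36.6]
gap 24.390736988284893
lifted gap 24.149162250545796 8.425
```

View pics/g1.png

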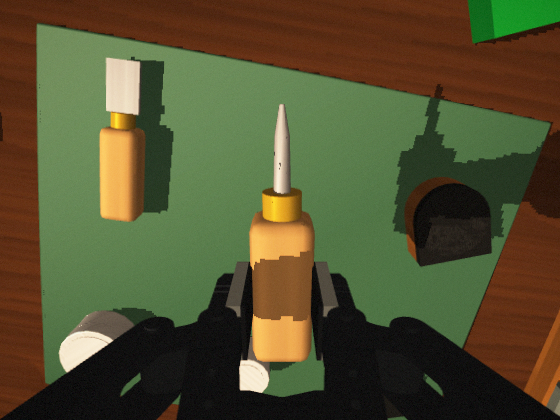

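```bash
python3 - <<'E'
from pk import *
place((434.7,-197.5),rad(1.7),40,40)
robot.pause(.2); cv2.imwrite("pics/p1.png",eyes.snapshot("wrist"))
E
```

```text
set True [ 434.7 -197.5   40.4] [-1.1 -0.4  7.6]
t 14.1333
```

View pics/p1.png

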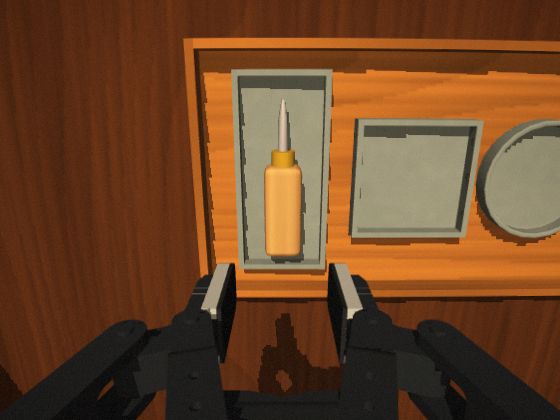

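```bash
python3 - <<'E'
from pk import *
robot.set_gripper(85)
pick((598.0,53.6),rad(-69),35,40)
cv2.imwrite("pics/g2.png",eyes.snapshot("wrist"))
E
```

```text
down False [598.3  53.6  35.6]
gap 50.83483813658297
lifted gap 50.43316273217612 19.6583
```

View pics/g2.png

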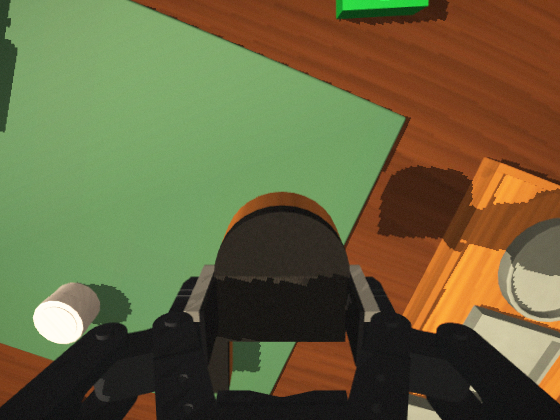

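```bash
python3 - <<'E'
from pk import *
place((518.5,-175.8),rad(-88.3),39,66)
robot.pause(.2); cv2.imwrite("pics/p2.png",eyes.snapshot("wrist"))
robot.set_gripper(85)
pick((445.2,307),rad(-80),36,45)
cv2.imwrite("pics/g3.png",eyes.snapshot("wrist"))
E
```

```text
set True [ 518.4 -175.8   39.4] [-1.6 -1.2  5.8]
t 24.7167
down False [445.5 307.1  36.5]
gap 54.1447400522757
lifted gap 53.69560498039736 30.4667
```

View pics/p2.png

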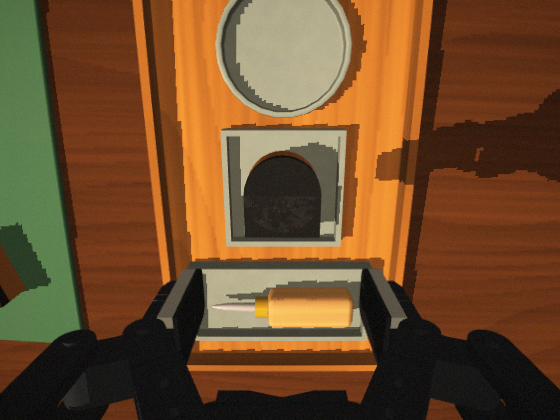

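View pics/g3.png

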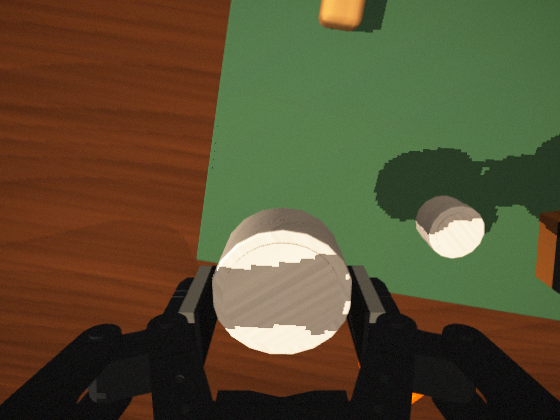

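```bash
python3 - <<'E'
from pk import *
place((623,-173),rad(-88),40,70)
robot.movep([525,-120,280],down(0)); robot.pause(.5)
C=cam("wrist"); im=eyes.snapshot("wrist"); cv2.imwrite("pics/fin.png",im)
cv2.imwrite("pics/fs.png",eyes.snapshot("side"))
np.savez("fin.npz",K=C[0],d=C[1],R=C[2],t=C[3])
print(status.read_time())
E
```

```text
set True [ 623.  -173.    40.8] [-0.5  0.5  5.4]
t 36.4083
38.2167
```

View pics/fin.png

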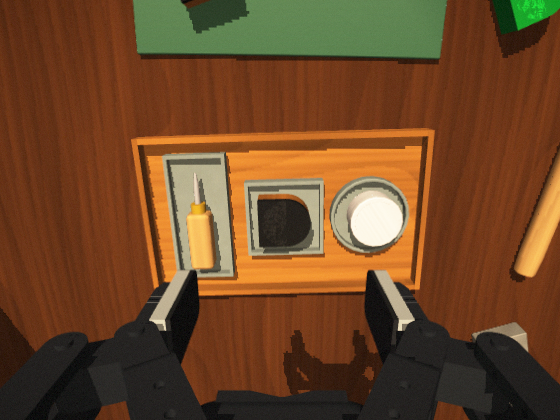

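View pics/fs.png

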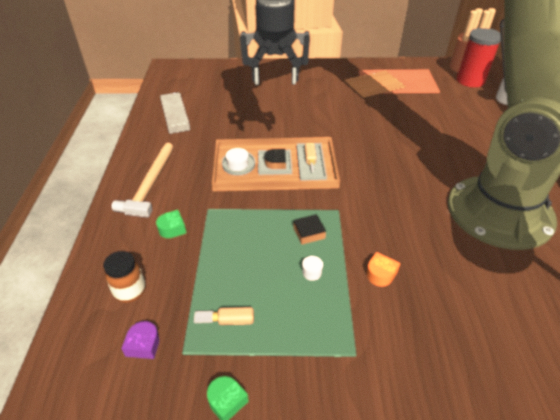

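```bash
python3 - <<'E'
from m import *
im,C=ld("fin")
print("tin top",cast(C,(376,219),40),"heel top L/R",cast(C,[(258,222),(312,220)],38),"awl haft/tip",cast(C,(201,242),34),cast(C,(197,174),20))
robot.hand_in()
E
```

```text
tin top [[ 625.48056635 -169.31324965]] heel top L/R [[ 500.57842564 -173.31061406]
 [ 557.94946358 -171.08390945]] awl haft/tip [[ 437.27807298 -198.05227004]] [[ 434.98635201 -125.12204055]]
the job is handed in; nothing more can be done
```

I packed the awl in the long dish, then the heel block in the square dish and the large tin in the round dish. I handed the job in at about 38 s of the 77 s allowed. Each piece was lowered at 20 mm/s until it touched (5–8 N), within 1 mm of the height expected for lying flat on the dish floor.

- **Positions:** the last wrist picture puts all three inside their dishes. The tin is about 4 mm from where I measured the round dish's centre. The heel block spans x 501–558 mm, against a dish inside of about 490–568 mm. The awl lies along its dish with both ends clear of the walls.
- **Left alone:** in the last side picture the scraper, rectangular block and small tin are still on the cutting board, at the same pixels as before by eye.
- **Disagreements:** the finger gap read 1.5–2.5 mm less than the nominal widths on all three grasps. My outline measurements came out 2–4 mm too large. Both were well within the clearances, and no check failed.

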